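# Slide the sample shelf home in its rack

## Robot

A 7-joint arm with a two-finger parallel gripper is mounted at the origin on the work surface. World frame = base frame: x ahead of the robot, y to its left, z up, the work surface at z = 0. Lengths are in m, angles in rad, forces in N, time in s.
With the tool pointing down it reaches from about 0.425 to 0.925 m from the base axis. Payload 6.8 kg.
Tool frame: the origin (TCP) lies at the very end of the fingers, on their centre line; the grasp point (between the pads) lies 19 mm behind it (r.tcp_to_grasp is the distance from the TCP to the grasp point, in m); z points along the fingers, y is the line along which they close (so a half turn about z gives the same grasp; the last joint's range is limited). The gripper opens to 85 mm and grips with 20 to 120 N. Pads are 22 mm wide; open, the fingers measure 114 mm over their backs; the gripper's body (76 mm by 85 mm) begins 54 mm behind the grasp point. The pads swing forward as they close: fully open they stand 13 mm farther back than shut.
Start: joints at [1.079, 0.477, 0.022, 1.555, -0.011, 1.109, -0.083], TCP at [0.253, -0.626, 0.231] pointing down, gripper open.
Joint ranges: [-2.96, 2.96], [-0.34, 2.1], [-1.41, 1.46], [0.24, 2.44], [-1.37, 4.51], [0.17, 1.92], [-2.96, 2.96]. Speed limits (rad/s): [2.39, 2.39, 3.14, 3.14, 3.14, 3.14, 3.14].

## Interface

Orientations are given as a rotation vector (axis times angle).
In Python, from bench import r gives the robot as it stands.
- The arm moves only by the tool step_arm, never from a script. Its argument "moves" is a list of rows, each a list of 7 numbers: the shift along the tool's x, y, z in mm, then the turn, a rotation vector about the tool's x, y, z in rad, then the finger opening in mm, from 0 to 85.4. A call has 1 to 8 rows; each row is the pose to reach, as a shift and turn from the pose commanded when the call began, along the tool's axes at that moment; what a row does not reach only later rows make up. A row lasts 1/10 s, in which the tool goes at most 50 mm and 8.59 degrees, less where a joint would pass 70% of its speed; a pose out of reach is approached as far as the arm can. A call with a gripper value outside its range is refused whole. The fingers move at their own pace and stop on an object; "grip_force" is the grip in N (left out, the last holds). Time passes only in rows, so rows that repeat a pose let the fingers close. It gives the time, the measured TCP pose, the force, the opening and the grip force at its end, in the units of the state.
- r.get_obs(): the state, without advancing time (a new reading comes with each control period).
- r.grab_frame(name): name is "side" or "top"; returns a dict with "image" (384x512x3 uint8, red, green, blue), "depth" (384x512 float32, m along the optical axis (not along the pixel's ray), 0 where there is no reading), "mtx" (3x3 intrinsics, pixels), "rvec" (rotation vector, rad) and "tvec" (3), from world to camera coordinates, as OpenCV has them. Camera axes: x right, y down, z forward; pixel columns grow to the right and rows downward; lengths in m; the calibration is good to about 2 mm. A picture is of the moment at which its call begins.
- r.hand_in(): hands the job in; it is judged then, once.
The state is a dict: "clock": time; "joints": joint angles; "qvel": joint speeds; "tau": joint torques, N m; "tcp_pos": TCP position; "orientation": TCP orientation; "contact_force": force on the tool from outside, world axes, zero at the start; "moment": the same for the moment, N m; "grip_width": finger opening in m; "gripper_force": force on a finger pad.
Only numpy, scipy, OpenCV 4.12 (cv2) and the standard library are available. Lean on these libraries where they do the work, as an engineer would, in place of code of your own. Each camera call takes 0.05 s, during which the arm holds its last target. There are 200 camera calls.

## Task

The slatted shelf of the wine sample rack has been left pulled out towards you. Push it gently back along the runners with your fingertips until you feel its cross rods drop into the notches and it sits level and fully home, with the three sample bottles still standing on it, then take your hand away. Only push: do not lift or tip the shelf, do not touch the bottles, and leave the glasses, jar, notebook and phone where they are.

Things in the scene. Friction and masses are not known exactly. Their poses are not given: they have to be found in the camera images.
- rack: Sample rack fixed on the table, open in front, behind and above: two wooden cheeks 245 mm long, 140 mm high, 260 mm apart inside, each with a level 20 mm wide steel runner inside it from x = -115 to +126 mm, its top 100 mm above the table. Origin on the table under the rack's middle; x runs along the runners from front (robot side) to back, y to the left cheek, z up.
- rear_notch (a point): Middle of the line between the two rear notches, on their floor, at rack x = +95, y = 0, z = +91 mm. Each runner has two notches, centred at rack x = -35 and x = +95 mm, 18 mm long and 9 mm deep. When the shelf is home this point lies directly under its rear rod.
- shelf: Loose slatted oak shelf, 240 mm deep (x), 252 mm wide (y), about 0.4 to 0.75 kg, on the runners with 2 mm side play. Origin at its middle, level with the undersides of its rods; x to the back, z up; slat tops at z = +23 mm. Starts 35 to 75 mm pulled out, origin 100 mm above the table; home, its origin is at rack x = 0, y = 0, 91 mm above the table. Slides with about 2 to 5 N of push.
- rear_rod (a point): Middle of the shelf's rear cross rod, at shelf x = +95, y = 0, z = +5 mm. The shelf rides on two 10 mm brass rods across its underside at shelf x = -35 and +95 mm. Home, both drop 9 mm into the runners' notches by the shelf's own weight; they have up to 4 mm play there either way along x and the notch walls then stop the shelf.
- shelf_front (a point): Middle of the flat front face of the shelf's front lip, where to push. The lip is 252 mm wide, 14 mm thick, 32 mm high, from shelf z = +11 to +43 mm; this point is at shelf x = -120, y = 0, z = +27 mm. The space in front of and below the lip is free.
- sample_a: Closed round sample bottle of dark red wine with a white screw cap, 42 mm diameter, 112 mm tall, about 0.13 kg; origin at the centre of its base, z up. Starts standing loose on the shelf's slats and must ride along upright.
- sample_b: Closed round sample bottle of dark red wine with a white screw cap, 42 mm diameter, 112 mm tall, about 0.13 kg; origin at the centre of its base, z up. Starts standing loose on the shelf's slats and must ride along upright.
- sample_c: Closed round sample bottle of dark red wine with a white screw cap, 42 mm diameter, 112 mm tall, about 0.13 kg; origin at the centre of its base, z up. Starts standing loose on the shelf's slats and must ride along upright.
- glass_a: Empty stemmed wine glass, 72 mm foot, 82 mm bowl, 210 mm tall; origin at the centre of the foot. Stands loose on the table beside the rack; leave alone.
- glass_b: Empty stemmed wine glass, 72 mm foot, 82 mm bowl, 210 mm tall; origin at the centre of the foot. Stands loose on the table beside the rack; leave alone.
- jar: Open glass jar, 96 mm diameter, 165 mm tall; origin at the centre of its base. Stands loose on the table; leave alone.
- notebook: Open notebook lying on the table, 150 x 210 mm, 19 mm thick, a pen on it; origin at the centre of its underside. Leave alone.
- phone: Telephone lying flat on the table, 148 x 72 mm, 9 mm thick; origin at the centre of its underside. Leave alone.
Things that resemble listed ones, but are neither listed nor needed, are in the scene too. What is shaped like the sample_c but blue is not meant. What is shaped like the sample_a but orange is not meant.

How it is judged:
On the way:
1. the fingers push the shelf back along the runners (fingers in contact with it after it has been slid to within 30 mm of home) (contact force between the fingers and shelf above 0.3 N and x of shelf in the frame of rack above -0.03 m), for 0.05 s.
At the end, for the whole second after the job is handed in: The shelf lies at rest and level (within 0.02 rad) with both rods down in their notches: its origin within 6 mm of the home position along the runners and not more than 3.5 mm above its seated height; all three sample bottles stand upright on it (within 0.1 rad) (x of shelf in the frame of rack between -0.006 and 0.006 m and z of shelf in the frame of rack below 0.0945 m and z of shelf_front in the frame of rack below 0.1215 m and angle between shelf's own z axis and vertical below 0.02 rad and linear speed of shelf below 0.01 m/s and angle between each of sample_a, sample_b, sample_c's own z axis and vertical below 0.1 rad and z of sample_a in the frame of shelf between 0.018 and 0.03 m and z of sample_b in the frame of shelf between 0.018 and 0.03 m and z of sample_c in the frame of shelf between 0.018 and 0.03 m); the robot touches nothing.
It fails at once if the shelf is lifted off its runners (more than 12 mm above its riding height) or tipped by more than 0.1 rad (z of shelf in the frame of rack above 0.112 m or angle between shelf's own z axis and vertical above 0.1 rad).
It fails at once if a sample bottle is tipped by more than 0.35 rad or lifted more than 17 mm off the slats (angle between any of sample_a, sample_b, sample_c's own z axis and vertical above 0.35 rad or z of any of sample_a, sample_b, sample_c in the frame of shelf above 0.04 m).
It fails at once if a glass, the jar, the notebook or the phone is moved by more than 20 mm (distance of any of glass_a, glass_b, jar, notebook, phone from where it was at the start of the episode above 0.02 m).
It fails at once if the shelf is rammed or forced against its stop (the fingers press on it with more than 45 N) (contact force between the fingers and shelf above 45 N).
It fails at once if the robot touches a sample bottle (more than 1 N) (contact force between any of the fingers, the arm and sample_a above 1 N or contact force between any of the fingers, the arm and sample_b above 1 N or contact force between any of the fingers, the arm and sample_c above 1 N).
It also fails if it takes over 35 s, if anything falls off the work surface, if the arm or the gripper's body presses on something with over 40 N, if the wrist force passes 120 N, or if a joint passes its speed limit or range.

## Working session

There is one attempt and no reset: what is moved stays moved. The work goes in short steps, Python scripts to look and compute and a tool call to move; the robot and the scene stay as the last step left them, time stands still between calls to the robot, and variables do not carry over. Pictures are saved under pics/ and viewed, at most 10 in all, crops included, and the job is handed in when it is done.

Besides the shell and the picture viewer there is one more tool, called after ">>>" by a JSON object that holds its "fn" and its "kwargs". step_arm: Moves the arm, as the interface text tells. Its arguments: {"type":"object","properties":{"moves":{"type":"array","items":{"type":"array","items":{"type":"number"}}},"grip_force":{"type":"number"}},"required":["moves"]}

```bash
mkdir -p pics
python3 - <<'E'
from bench import r
import cv2,numpy as np
for n in("side","top"):
    f=r.grab_frame(n); cv2.imwrite(f"pics/{n}0.png",f["image"][:,:,::-1]); np.savez(f"{n}0.npz",**f)
o=r.get_obs(); print(o["clock"],o["tcp_pos"],o["orientation"],o["contact_force"])
E
```

```text
0.1 [ 0.25254097 -0.62538963  0.23040573] [-3.08230278e+00 -5.98861176e-01  6.75148294e-04] [ 0.16779778  0.22923599 -0.61806851]
```

View pics/side0.png

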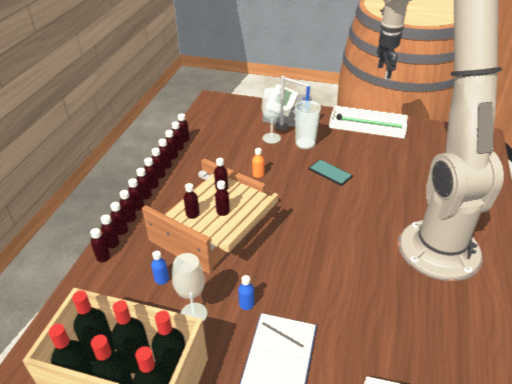

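View pics/top0.png

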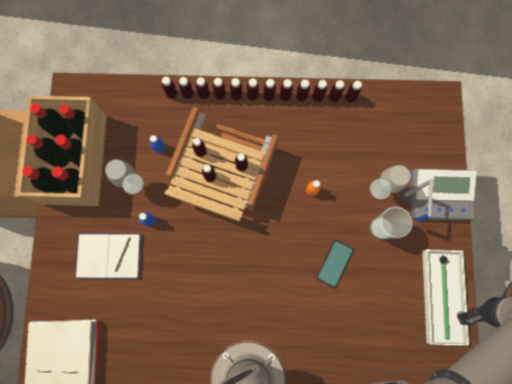

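Side view: the rack is left of centre (about 215,215) with three red bottles. Top view: the shelf lip runs from about (168,193) to (243,215), and the cheeks point up-right. I'll take the geometry from depth.

```bash
cat > h.py <<'E'
import numpy as np,cv2
def cloud(f):
    h,w=f["depth"].shape; v,u=np.mgrid[:h,:w]; d=f["depth"]; K=f["mtx"]
    c=np.stack([(u-K[0,2])/K[0,0]*d,(v-K[1,2])/K[1,1]*d,d],-1)
    R=cv2.Rodrigues(np.array(f["rvec"],float))[0]
    return (c-np.array(f["tvec"]).reshape(3))@R
E
python3 - <<'E'
import numpy as np,cv2
from h import cloud
f=np.load("top0.npz"); P=cloud(f)
img=cv2.resize(f["image"][95:230,140:300,::-1],None,fx=5,fy=4.4,interpolation=cv2.INTER_CUBIC)
sub=P[95:230,140:300]; s=f["image"][95:230,140:300]
z=sub[...,2]
# height map
hm=np.clip((z-0.08)/(0.09)*255,0,255).astype(np.uint8)
hm=cv2.applyColorMap(cv2.resize(hm,None,fx=5,fy=4.4,interpolation=cv2.INTER_NEAREST),cv2.COLORMAP_JET)
cv2.imwrite("pics/crop.png",img);cv2.imwrite("pics/hm.png",hm)
for uv in [(170,193),(205,203),(241,215),(170,170),(195,112),(273,140),(255,205),(215,160)]: print(uv,P[uv[1],uv[0]].round(3))
E
```

```text
(170, 193) [0.578 0.261 0.141]
(205, 203) [0.552 0.151 0.121]
(241, 215) [0.518 0.035 0.113]
(170, 170) [0.654 0.266 0.138]
(195, 112) [0.851 0.195 0.139]
(273, 140) [ 0.762 -0.062  0.14 ]
(255, 205) [ 0.571 -0.01  -0.005]
(215, 160) [0.695 0.125 0.12 ]
```

View pics/crop.png

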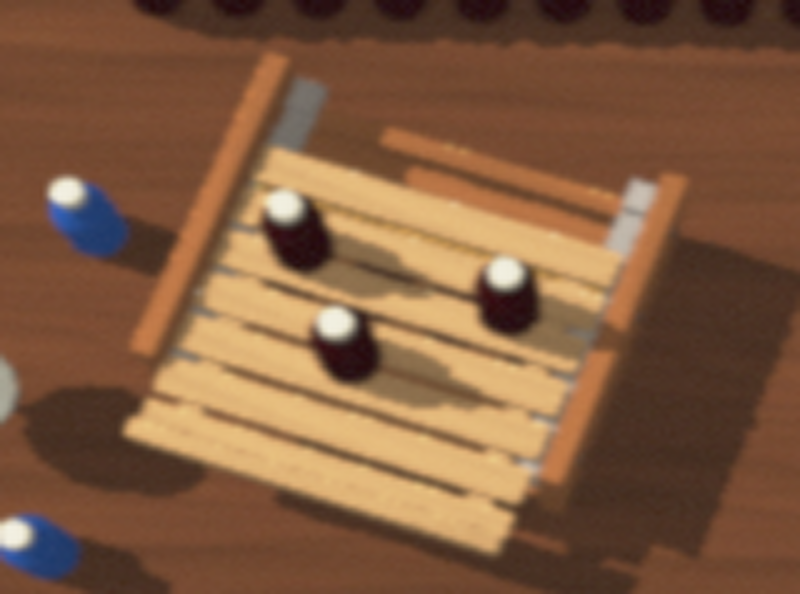

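View pics/hm.png

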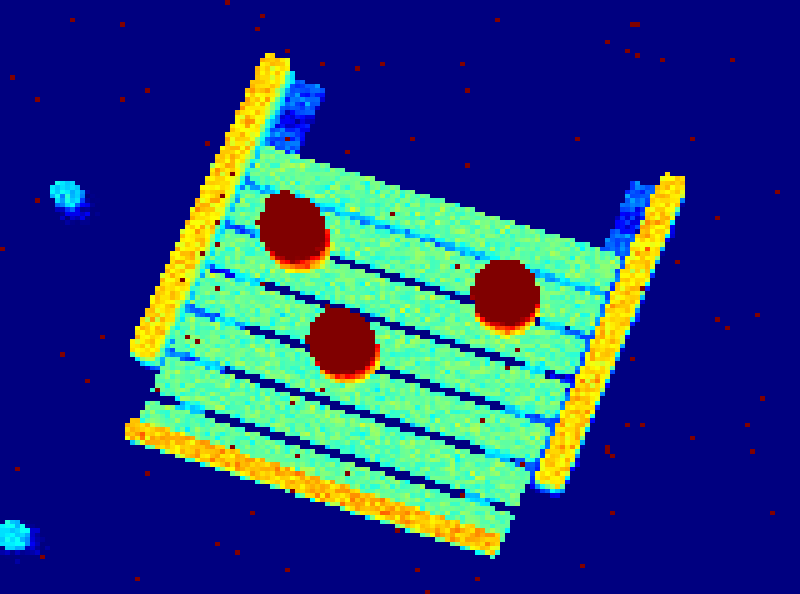

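Crop and height map: the two cheeks and the lip are clean separate bands (lip from crop (125,430) to (498,550)). Next I fit them.

```bash
cat >> h.py <<'E'
def fit(f):
    P=cloud(f); z=P[...,2]; m=((z>.130)&(z<.150)).astype(np.uint8)
    m[:95]=0;m[230:]=0;m[:,:140]=0;m[:,300:]=0
    n,l,s,_=cv2.connectedComponentsWithStats(m,connectivity=4)
    out=[]
    for i in range(1,n):
        if s[i,4]<60: continue
        q=P[l==i]; out.append((cv2.minAreaRect((q[:,:2]*1000).astype(np.float32)),q[:,2].mean(),len(q)))
    return out
E
python3 - <<'E'
import numpy as np,cv2
from h import *
from bench import r
f=np.load("top0.npz")
for rc,z,n in fit(f): print(np.round(cv2.boxPoints(rc)).tolist(),np.round(rc[0],1),np.round(rc[1]),round(rc[2],1),round(z,3),n)
P=cloud(f);m=(P[...,2]>.22)&(P[...,2]<.26)
m[:95]=0;m[230:]=0;m[:,:140]=0;m[:,300:]=0
n,l=cv2.connectedComponents(m.astype(np.uint8))
for i in range(1,n):
    q=P[l==i]
    if len(q)>20:print("cap",q.mean(0).round(3))
o=r.get_obs();print(cv2.Rodrigues(o["orientation"])[0].round(3))
E
```

```text
[[634.0, 263.0], [866.0, 186.0], [872.0, 205.0], [640.0, 282.0]] [753.2 234.4] [ 20. 244.] 71.6 0.139 432
[[546.0, 1.0], [778.0, -76.0], [783.0, -59.0], [551.0, 18.0]] [664.5 -28.7] [ 18. 244.] 71.6 0.139 425
[[496.0, 42.0], [510.0, 37.0], [590.0, 275.0], [576.0, 280.0]] [543.1 158.5] [251.  16.] 71.4 0.142 379
cap [0.721 0.174 0.233]
cap [0.676 0.04  0.234]
cap [0.639 0.14  0.232]
[[ 0.927  0.374 -0.001]
 [ 0.374 -0.927  0.002]
 [-0.    -0.002 -1.   ]]
```

Rack yaw is −18.4° and its centre is (709, 103) mm. The shelf is at about x = −62 mm, with the lip front face near (536, 160). I'll approach via a waypoint with the fingers open for two-point pushing.

>>> {"fn": "step_arm", "kwargs": {"moves": [[258,-300,0,0,0,0.705,85],[258,-300,0,0,0,0.705,85],[258,-300,0,0,0,0.705,85],[258,-300,0,0,0,0.705,85],[258,-300,0,0,0,0.705,85],[258,-300,0,0,0,0.705,85],[258,-300,0,0,0,0.705,85],[258,-300,0,0,0,0.705,85]]}}

```text
clock: 0.9
tcp_pos: [0.3798, -0.2488, 0.2312]
orientation: [3.101, -0.502, -0.0]
contact_force: [0.5, 0.0, -0.4]
grip_width: 0.0849
gripper_force: 0.0
```

>>> {"fn": "step_arm", "kwargs": {"moves": [[-31,-438,0,0,0,0,85],[-31,-438,0,0,0,0,85],[-31,-438,0,0,0,0,85],[-31,-438,0,0,0,0,85],[-31,-438,0,0,0,0,85],[-31,-438,0,0,0,0,85],[-31,-438,0,0,0,0,85],[-31,-438,0,0,0,0,85]]}}

```text
clock: 1.7
tcp_pos: [0.4788, 0.1382, 0.2312]
orientation: [3.101, -0.503, 0.0]
contact_force: [0.7, -0.6, 0.2]
grip_width: 0.0848
gripper_force: 0.0
```

>>> {"fn": "step_arm", "kwargs": {"moves": [[-3,-39,0,0,0,0,85],[-3,-39,50,0,0,0,85],[-3,-39,100,0,0,0,85],[-3,-39,121,0,0,0,85],[-3,-39,121,0,0,0,85]]}}

```text
clock: 2.2
tcp_pos: [0.4855, 0.1732, 0.1069]
orientation: [3.098, -0.501, -0.01]
contact_force: [-0.4, 0.3, 0.5]
grip_width: 0.085
gripper_force: 0.0
```

Run:
```python
from bench import r
import cv2
a=r.grab_frame("side")["image"][150:270,120:300,::-1]; 
cv2.imwrite("pics/s1.png",cv2.resize(a,None,fx=4,fy=4))
o=r.get_obs();print(o["tcp_pos"],o["contact_force"])
```

```text
[0.48722716 0.17396591 0.1091603 ] [ 0.87867303 -0.08085939  0.62496426]
```

View pics/s1.png

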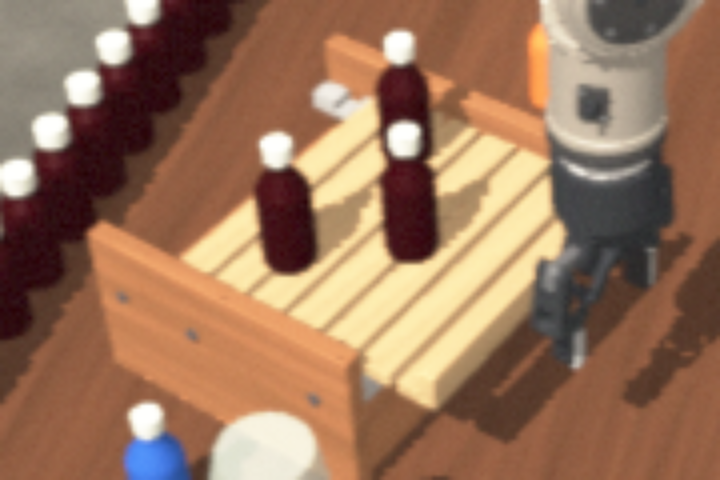

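The picture shows the fingers (about 560,310 in the crop) clear in front of the lip, with all bottles upright. I'll close in gently.

>>> {"fn": "step_arm", "kwargs": {"moves": [[6,0,0,0,0,0,85],[12,0,0,0,0,0,85],[18,0,0,0,0,0,85],[23,0,0,0,0,0,85],[27,0,0,0,0,0,85],[30,0,0,0,0,0,85],[33,0,0,0,0,0,85],[36,0,0,0,0,0,85]]}}

```text
clock: 3.05
tcp_pos: [0.5226, 0.1629, 0.1103]
orientation: [3.101, -0.502, -0.0]
contact_force: [0.1, -0.0, -0.5]
grip_width: 0.0854
gripper_force: 0.0
```

>>> {"fn": "step_arm", "kwargs": {"moves": [[2,0,0,0,0,0,85],[4,0,0,0,0,0,85],[6,0,0,0,0,0,85],[8,0,0,0,0,0,85],[10,0,0,0,0,0,85],[12,0,0,0,0,0,85]]}}

```text
clock: 3.65
tcp_pos: [0.5336, 0.1593, 0.1102]
orientation: [3.101, -0.502, -0.001]
contact_force: [-2.4, 1.6, 0.8]
grip_width: 0.0849
gripper_force: 1.5
```

Contact made, about 2.9 N. Quick measurement of the shelf against the TCP.

```bash
cat >> h.py <<'E'
def state():
    from bench import r
    f=r.grab_frame("top"); P=cloud(f); a=np.array([.949,-.316]); b=np.array([.316,.949]); c=np.array([.7089,.1028])
    X=(P[...,:2]-c)@a*1000; Y=(P[...,:2]-c)@b*1000; z=P[...,2]
    # rear edge of the rear slat and front edge of lip, per side
    for lo,hi in((-115,-75),(75,115)):
        m=(Y>lo)&(Y<hi)&(abs(X)<210)
        s=m&(z>.100+.006)&(z<.130)&(X>0)
        l=m&(z>.122)&(z<.155)&(X<-100)
        print("rear edge",np.percentile(X[s],98).round(1),"z",np.median(z[s]).round(4),"lip",np.percentile(X[l],[3,50]).round(1) if l.any() else None,np.median(z[l]).round(4) if l.any() else None)
    o=r.get_obs(); p=o["tcp_pos"]; print("tcp rack x,y",((p[:2]-c)@a*1000).round(1),((p[:2]-c)@b*1000).round(1),p[2].round(4),"F",o["contact_force"].round(1),o["clock"])
    return f
E
python3 -c "
from h import *
state()"
```

```text
rear edge 64.2 z 0.1223 lip [-174.3 -149.9] 0.1263
rear edge 64.4 z 0.1222 lip [-112.6 -109.9] 0.1261
tcp rack x,y -183.7 -1.7 0.1102 F [-1.7  0.5 -0.1] 3.7
```

Shelf is now at about x = −55 mm, square, with some 55 mm to go.

>>> {"fn": "step_arm", "kwargs": {"moves": [[2,0,0,0,0,0,85],[5,0,0,0,0,0,85],[8,0,0,0,0,0,85],[11,0,0,0,0,0,85],[14,0,0,0,0,0,85],[17,0,0,0,0,0,85],[20,0,0,0,0,0,85],[23,0,0,0,0,0,85]]}}

```text
clock: 4.5
tcp_pos: [0.5559, 0.1518, 0.1102]
orientation: [3.101, -0.503, -0.0]
contact_force: [-1.6, 1.6, -1.0]
grip_width: 0.0851
gripper_force: 1.3
```

>>> {"fn": "step_arm", "kwargs": {"moves": [[3,0,0,0,0,0,85],[6,0,0,0,0,0,85],[9,0,0,0,0,0,85],[12,0,0,0,0,0,85],[15,0,0,0,0,0,85],[17,0,0,0,0,0,85],[18,0,0,0,0,0,85]]}}

```text
clock: 5.2
tcp_pos: [0.5737, 0.146, 0.1106]
orientation: [-3.101, 0.503, -0.002]
contact_force: [0.1, 1.1, -1.0]
grip_width: 0.0852
gripper_force: 0.0
```

```bash
python3 -c "
from h import *
f=state();cv2.imwrite('pics/t2.png',cv2.resize(f['image'][95:230,140:300,::-1],None,fx=4,fy=4))"
```

```text
rear edge 106.1 z 0.1218 lip [-132.2 -121.8] 0.1385
rear edge 106.7 z 0.1218 lip [-133.1 -131.8] 0.1333
tcp rack x,y -141.7 -1.7 0.1107 F [-0.2  0.3 -0.3] 5.25
```

View pics/t2.png

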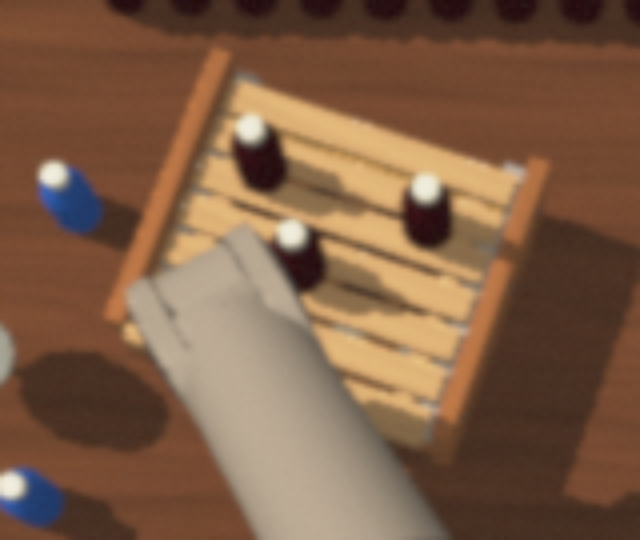

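All three bottles stand upright. The shelf is at about −13 mm, so the last part goes slowly.

>>> {"fn": "step_arm", "kwargs": {"moves": [[1,0,0,0,0,0,85],[2.5,0,0,0,0,0,85],[4,0,0,0,0,0,85],[5.5,0,0,0,0,0,85],[7,0,0,0,0,0,85],[8,0,0,0,0,0,85]]}}

```text
clock: 5.85
tcp_pos: [0.5797, 0.1438, 0.1102]
orientation: [3.101, -0.502, -0.002]
contact_force: [-3.9, 0.5, 2.3]
grip_width: 0.0849
gripper_force: 2.0
```

```bash
python3 -c "
from h import *
state()"
```

```text
rear edge 111.7 z 0.113 lip [-126.2 -118.4] 0.1321
rear edge 113.1 z 0.1132 lip [-126.7 -124.7] 0.1301
tcp rack x,y -135.4 -1.9 0.1102 F [-1.8 -0.1  0.5] 5.9
```

It dropped 9 mm into the notches. I'll nudge 3 mm towards the middle of the play, then back off.

>>> {"fn": "step_arm", "kwargs": {"moves": [[1,0,0,0,0,0,85],[2,0,0,0,0,0,85],[3,0,0,0,0,0,85],[3,0,0,0,0,0,85]]}}

```text
clock: 6.3
tcp_pos: [0.5833, 0.1428, 0.1102]
orientation: [-3.101, 0.502, -0.0]
contact_force: [-2.3, 0.3, 0.7]
grip_width: 0.0851
gripper_force: 1.0
```

>>> {"fn": "step_arm", "kwargs": {"moves": [[-2,0,0,0,0,0,85],[-6,0,0,0,0,0,85],[-16,0,0,0,0,0,85],[-35,0,0,0,0,0,85],[-60,0,0,0,0,0,85],[-60,0,-40,0,0,0,85],[-60,0,-80,0,0,0,85],[-60,0,-100,0,0,0,85]]}}

```text
clock: 7.1
tcp_pos: [0.5268, 0.1628, 0.2137]
orientation: [-3.099, 0.501, -0.006]
contact_force: [0.6, -0.3, 0.1]
grip_width: 0.0851
gripper_force: 0.0
```

>>> {"fn": "step_arm", "kwargs": {"moves": [[0,40,0,0,0,0,85],[0,90,0,0,0,0,85],[0,140,0,0,0,0,85],[0,190,0,0,0,0,85],[0,240,0,0,0,0,85],[0,270,0,0,0,0,85],[0,270,0,0,0,0,85],[0,270,0,0,0,0,85]]}}

```text
clock: 7.9
tcp_pos: [0.4407, -0.0944, 0.2105]
orientation: [-3.101, 0.504, -0.001]
contact_force: [-0.4, 0.6, 0.4]
grip_width: 0.0852
gripper_force: 0.0
```

```bash
python3 -c "
from h import *
f=state();print([ (np.round(a[0],1),np.round(a[1]),round(a[2],1),z.round(4)) for a,z,n in fit(f)])
P=cloud(f);c=np.array([.7089,.1028]);X=(P[...,:2]-c)@[.949,-.316];Y=(P[...,:2]-c)@[.316,.949]
m=(abs(Y)<.11)&(X<-.095)&(X>-.15)&(P[...,2]>.123)&(P[...,2]<.15);print('lip',np.percentile(X[m],[3,50,97]).round(4),np.median(P[m][:,2]))
cv2.imwrite('pics/t3.png',cv2.resize(f['image'][95:230,140:300,::-1],None,fx=4,fy=4))"
```

```text
rear edge 115.6 z 0.1138 lip [-122.3 -116.1] 0.132
rear edge 116.2 z 0.1136 lip [-122.3 -116.7] 0.1334
tcp rack x,y -192.1 -270.8 0.2105 F [-0.6  0.3 -0.5] 7.95
[(array([752.4, 234.8]), array([ 20., 244.]), 71.4, np.float64(0.1389)), (array([664.6, -28.8]), array([ 18., 245.]), 71.6, np.float64(0.1393)), (array([599.5, 140. ]), array([251.,  15.]), 71.6, np.float64(0.1341))]
lip [-0.1226 -0.116  -0.1088] 0.13330043461776725
```

View pics/t3.png

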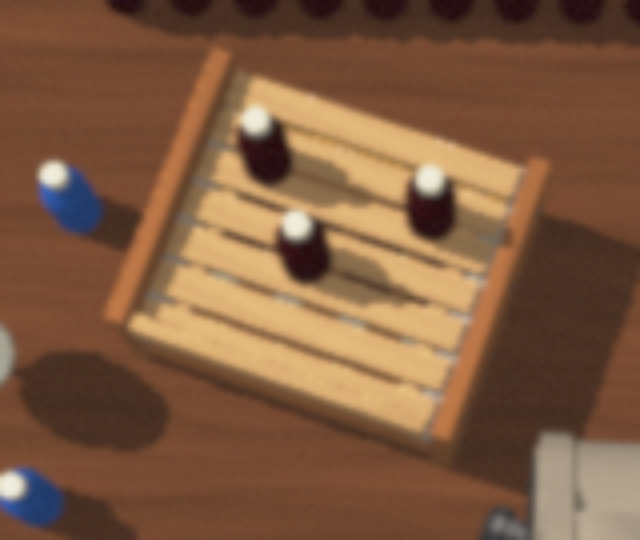

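The picture shows the shelf seated (lip top at 0.134 m, level), about 3 mm short of centre but inside the notch play. The bottles are upright and the hand is clear.

```bash
python3 -c "
from bench import r
print(r.hand_in())"
```

```text
the job is handed in; nothing more can be done
None
```

I pushed the shelf home and handed the job in: by camera both rods are in their notches and it sits level, about 3 mm short of centre (6 mm allowed), with all three bottles upright and the hand clear; the hand-in gave no verdict.

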